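# Rebuild the washed three-tier craft caddy

## Task

The rotating craft caddy has been washed and its parts are lying about the counter: put it back together on its turntable foot from the bottom up, first the widest tray, then the middle-sized one, then the smallest, and the knob last. Each part must sit fully home and level on the pin of the one below and be let go, and the tumbler, dish, sharpener and punch must stay where they are.

Things in the scene. Friction and masses are not known exactly. Their poses are not given: they have to be found in the camera images.
- caddy_base: turntable foot, fixed to the counter: black foot 100 mm across with a grey platter 120 mm across that turns freely about the vertical. Platter's flat top is 22 mm above the origin; in its middle stands a pin 22 mm thick tapering to 12, 14 mm tall (top at 36 mm). Origin: centre of the foot's underside, on the counter, z up.
- large_tray: widest grey plastic tray, round, 136 mm across, rim 22 mm high, 6 radial dividers 18 mm high. Lift by its central column: 36 mm thick, flat shoulder 52 mm above the underside; on it a pin 22 mm thick tapering to 12, 14 mm tall (top at 66 mm). Socket in the underside, 27 mm wide, 18 mm deep, fits the pin of the part below. Origin: centre of underside, z up; yaw is of no matter. About 180 g.
- middle_tray: middle-sized grey plastic tray, round, 110 mm across, rim 22 mm high, 5 radial dividers 18 mm high. Lift by its central column: 36 mm thick, flat shoulder 52 mm above the underside; on it a pin 22 mm thick tapering to 12, 14 mm tall (top at 66 mm). Socket in the underside, 27 mm wide, 18 mm deep, fits the pin of the part below. Origin: centre of underside, z up; yaw is of no matter. About 140 g.
- small_tray: smallest grey plastic tray, round, 84 mm across, rim 22 mm high, 4 radial dividers 18 mm high. Lift by its central column: 36 mm thick, flat shoulder 52 mm above the underside; on it a pin 22 mm thick tapering to 12, 14 mm tall (top at 66 mm). Socket in the underside, 27 mm wide, 18 mm deep, fits the pin of the part below. Origin: centre of underside, z up; yaw is of no matter. About 100 g.
- knob: top knob of the caddy: grey plastic upright cylinder 36 mm in diameter with a domed top, 45 mm tall, straight-sided up to 32 mm, no tray; the same socket (27 mm wide, 18 mm deep) in its underside. About 50 g. Origin: centre of the underside, z up.
- tumbler: bystander: glass tumbler 72 mm across and 105 mm tall with wooden dowels standing in it, up to about 205 mm high. Loose; origin at the centre of its underside.
- dish: bystander: grey ceramic dish 100 mm across, 28 mm tall. Loose; origin at the centre of its underside.
- sharpener: bystander: yellow plastic pencil sharpener 28 x 18 x 15 mm. Loose; origin at the centre of its underside.
- punch: bystander: aluminium craft punch, base 85 x 45 mm, about 56 mm tall with its spring lever, loose; origin at the centre of its base's underside.
Mind the look-alikes: they are no part of the job. Leave any turquoise or yellow look-alike of the middle_tray alone.

How it is judged:
By the outcome, as a careful person would: the job done as asked, in the order asked, and still so for the second after the job is handed in, with the robot touching nothing.
It also fails if it takes over 128 s, if anything falls off the work surface, if the arm or the gripper's body presses on something with over 40 N, if the wrist force passes 120 N, or if a joint passes its speed limit or range.

## Robot

A 6-joint arm with a two-finger parallel gripper is mounted at the origin on the work surface. World frame = base frame: x ahead of the robot, y to its left, z up, the work surface at z = 0. Lengths are in mm, angles in rad, forces in N, time in s.
With the tool pointing down it reaches from about 300 to 750 mm from the base axis. Payload 8.5 kg.
Tool frame: the origin (TCP) lies on the mounting face of the last link; the fingertips stand 173 mm ahead of it and the grasp point (between the pads) lies 155 mm ahead of it; z points along the fingers, y is the line along which they close (so a half turn about z gives the same grasp; the last joint's range is limited). The gripper opens to 85 mm and grips with 20 to 120 N. Pads are 22 mm wide; open, the fingers measure 114 mm over their backs; the gripper's body (76 mm by 85 mm) begins 54 mm behind the grasp point. The pads swing forward as they close: fully open they stand 13 mm farther back than shut.
Start: joints at [-1.387, 0.381, 1.297, -0, 1.464, -0.215], TCP at [213.565, -506.825, 404.722] pointing down, gripper open.
Joint ranges: [-3.11, 3.11], [-0.89, 2.33], [0.22, 2.48], [-1.42, 4.56], [0.17, 2.85], [-2.88, 2.88]. Speed limits (rad/s): [2.39, 2.39, 3.14, 3.14, 3.14, 3.14].

## Interface

Orientations are given as a unit quaternion [x, y, z, w].
In Python, from station import bot, vision, workorder gives the robot as it stands.
- The arm moves only by the tool jog_arm, never from a script. Its argument "rows" is a list of rows, each a list of 7 numbers: the shift along the tool's x, y, z in units of 50 mm (1.0 is 50 mm), then the turn, a rotation vector about the tool's x, y, z in units of 10 degrees (1.0 is 10 degrees), then the opening, from 0 (shut) to 1 (fully open). A call has 1 to 8 rows; each row is the pose to reach, as a shift and turn from the pose commanded when the call began, along the tool's axes at that moment; what a row does not reach only later rows make up. A row lasts 1/8 s, in which the tool goes at most 62.5 mm and 10.7 degrees, less where a joint would pass 70% of its speed; a pose out of reach is approached as far as the arm can. A call with a gripper value outside its range is refused whole. The fingers move at their own pace and stop on an object; "force" is the grip in N (left out, the last holds). Time passes only in rows, so rows that repeat a pose let the fingers close. It gives the time, the measured TCP pose, the force, the opening and the grip force at its end, in the units of the state.
- bot.observe(): the state, without advancing time (a new reading comes with each control period).
- vision.get_image(name): name is "scene" or "top" or "wrist"; returns (picture, depth): 384x512x3 uint8, red, green, blue; 384x512 float32, mm along the optical axis (not along the pixel's ray), 0 where there is no reading.
- vision.get_calibration(name): a dict with "camera_matrix" (3x3 intrinsics, pixels), "camera_from_world" (4x4, takes a point from world to camera coordinates). Camera axes: x right, y down, z forward; pixel columns grow to the right and rows downward; lengths in mm; the calibration is good to about 2 mm. The wrist camera is an equidistant fisheye: a pixel r from the principal point sees the ray r / f radians off the axis. A picture is of the moment at which its call begins: read the wrist's pose just before it. get_calibration takes no time and is no camera call; for the wrist camera it gives the pose at the moment of the call.
- workorder.job_done(): hands the job in; it is judged then, once.
The state is a dict: "t": time; "joint_pos": joint angles; "joint_velocities": joint speeds; "joint_torque": joint torques, N m; "ee_pos": TCP position; "ee_rot": TCP orientation; "wrist_force": force on the tool from outside, world axes, zero at the start; "ft_torque": the same for the moment, N m; "finger_gap": finger opening in mm; "grip_force": force on a finger pad.
Only numpy, scipy, OpenCV 4.12 (cv2) and the standard library are available. Lean on these libraries where they do the work, as an engineer would, in place of code of your own. Each camera call takes 0.05 s, during which the arm holds its last target. There are 200 camera calls.

## Working session

There is one attempt and no reset: what is moved stays moved. The work goes in short steps, Python scripts to look and compute and a tool call to move; the robot and the scene stay as the last step left them, time stands still between calls to the robot, and variables do not carry over. Pictures are saved under pics/ and viewed, at most 14 in all, crops included, and the job is handed in when it is done.

Besides the shell and the picture viewer there is one more tool, called after ">>>" as name(argument=value, ...) on one line, values as JSON. jog_arm: Moves the arm, as the interface text tells. Its arguments: {"type":"object","properties":{"rows":{"type":"array"},"force":{"type":"number"}},"required":["rows"]}

```bash
mkdir -p pics; ls; cat > h.py <<'E'
import numpy as np, cv2
from station import bot, vision, workorder
def grab(n,fn=None):
    c=vision.get_calibration(n); im,d=vision.get_image(n)
    if fn: cv2.imwrite('pics/'+fn,cv2.cvtColor(im,cv2.COLOR_RGB2BGR))
    np.savez('/tmp/'+n,im=im,d=d,K=c["camera_matrix"],T=c["camera_from_world"])
    return im,d,np.array(c["camera_matrix"]),np.array(c["camera_from_world"])
def load(n):
    z=np.load('/tmp/'+n+'.npz'); return z['im'],z['d'],z['K'],z['T']
def world(d,K,T):
    v,u=np.indices(d.shape); p=np.stack([(u-K[0,2])/K[0,0]*d,(v-K[1,2])/K[1,1]*d,d],-1)
    return (p-T[:3,3])@T[:3,:3]
def ray(K,T,u,v,z,fish=False):
    x,y=(u-K[0,2])/K[0,0],(v-K[1,2])/K[1,1]
    if fish:
        r=np.hypot(x,y)+1e-9; dc=np.array([x/r*np.sin(r),y/r*np.sin(r),np.cos(r)])
    else: dc=np.array([x,y,1.])
    R=T[:3,:3]; o=-R.T@T[:3,3]; w=R.T@dc
    return o+w*(z-o[2])/w[2]
E
python3 - <<'E'
from h import *
for n in("top","scene"):
    im,d,K,T=grab(n,n+"0.png"); print(n,K.tolist(),(-T[:3,:3].T@T[:3,3]).round(),T[:3,:3].round(2).tolist(),(d==0).mean())
E
```

```text
pics
top [[358.2556124467882, 0.0, 258.3860359576045], [0.0, 358.2556124467882, 193.36386462193894], [0.0, 0.0, 1.0]] [ 451.    0. 1046.] [[0.01, -1.0, 0.01], [-1.0, -0.01, -0.07], [0.07, -0.01, -1.0]] 0.004002888997395833
scene [[425.10192941020125, 0.0, 252.13401168420756], [0.0, 425.10192941020125, 189.71741327388486], [0.0, 0.0, 1.0]] [1121.   33.  894.] [[-0.05, 1.0, -0.01], [0.81, 0.03, -0.58], [-0.58, -0.04, -0.81]] 0.003936767578125
```

View pics/top0.png

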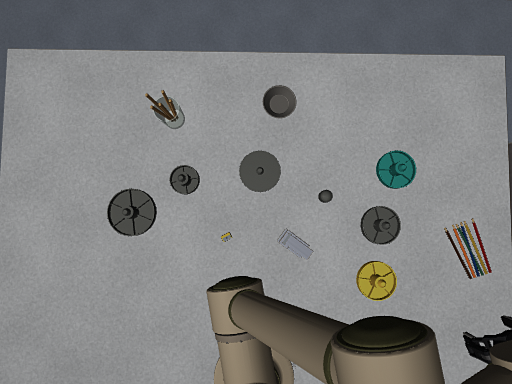

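View pics/scene0.png

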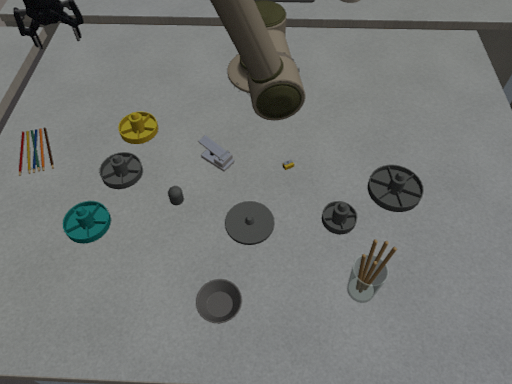

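Top view: large tray at (132,212), small (185,180), base (260,171), knob (325,196), grey middle tray (380,225). Look-alikes are turquoise (396,169) and yellow (376,280); the grey dish (279,101) could also be mistaken for a part. The bystanders are the tumbler (172,112), punch (295,243) and sharpener (226,237). I choose the grey trays and will check them in a crop.

```bash
cat > m.py <<'E'
from h import *
S={'base':(260,171,110,60),'large':(132,212,110,75),'small':(185,180,110,48),'knob':(325,196,110,30),'mid':(380,225,110,60),'turq':(396,169,110,60),'yel':(376,280,110,60),'dish':(279,101,110,60),'tumb':(172,112,0,50),'punch':(295,243,0,70),'sharp':(226,237,0,25)}
def run():
    D={n:load(n) for n in("top","scene")}
    W={n:world(*D[n][1:]) for n in D}
    for k,(u,v,_,R) in S.items():
        c0=ray(D['top'][2],D['top'][3],u,v,25)[:2]
        print(k,c0.round(),end=' ')
        for n in D:
            P=W[n]; m=(np.hypot(P[...,0]-c0[0],P[...,1]-c0[1])<R+10)&(P[...,2]>8)&(P[...,2]<260)&(D[n][1]>0)
            p=P[m]; 
            if len(p)<5: print(n,'none',end=' ');continue
            (cx,cy),r=cv2.minEnclosingCircle(p[:,:2].astype(np.float32))
            q=p[p[:,2]>p[:,2].max()-6]
            fl=P[(np.hypot(P[...,0]-c0[0],P[...,1]-c0[1])<R+40)][:,2]
            print(n,'circ',round(cx,1),round(cy,1),'r',round(r,1),'zmax',p[:,2].max().round(1),'topc',q[:,:2].mean(0).round(1),len(q),'tbl',np.percentile(fl,10).round(1),end=' | ')
        print()
if __name__=='__main__':
    run()
    t=load('top')[0]; s=load('scene')[0]
    a=cv2.resize(t[140:310,90:430],None,fx=2.3,fy=2.3,interpolation=cv2.INTER_CUBIC); b=cv2.resize(s[90:260,60:440],(782,240),interpolation=cv2.INTER_CUBIC)
    b=cv2.resize(s[140:220,90:210],(450,200),interpolation=cv2.INTER_CUBIC)
    o=np.zeros((600,782,3),np.uint8); o[:391]=a[:391,:782]; o[395:595,:450]=b; cv2.imwrite('pics/crop1.png',o[...,::-1])
E
python3 m.py
```

```text
base [584. -10.] top circ 585.6 -9.2 r 59.8 zmax 36.4 topc [585.3  -9.1] 30 tbl -2.7 | scene circ 587.2 -8.8 r 60.5 zmax 37.9 topc [588.7  -8.7] 31 tbl -2.2 | 
large [463. 352.] top circ 463.9 357.1 r 68.2 zmax 68.6 topc [463.6 356.2] 25 tbl -2.5 | scene circ 464.7 356.6 r 70.5 zmax 68.0 topc [465.5 356.7] 26 tbl -2.0 | 
small [556. 204.] top circ 558.6 208.9 r 42.5 zmax 70.6 topc [559.2 208.7] 13 tbl -2.7 | scene circ 560.2 208.7 r 43.8 zmax 68.1 topc [561.4 208. ] 28 tbl -2.3 | 
knob [ 514. -197.] top circ 514.9 -197.9 r 17.6 zmax 46.3 topc [ 514.8 -197.9] 65 tbl -3.6 | scene circ 518.5 -198.0 r 18.0 zmax 47.2 topc [ 517.  -198.4] 61 tbl -2.8 | 
mid [ 433. -353.] top circ 434.4 -358.2 r 55.6 zmax 68.6 topc [ 433.1 -358.1] 19 tbl -3.2 | scene circ 435.2 -357.9 r 57.9 zmax 68.1 topc [ 436.8 -357.3] 22 tbl -2.6 | 
turq [ 594. -402.] top circ 595.4 -405.5 r 55.5 zmax 67.3 topc [ 594.7 -404.9] 25 tbl -3.1 | scene circ 598.1 -405.7 r 55.8 zmax 69.3 topc [ 597.6 -405.1] 19 tbl -2.5 | 
yel [ 279. -340.] top circ 276.0 -345.0 r 55.4 zmax 66.8 topc [ 276.1 -344.6] 28 tbl -3.0 | scene circ 277.7 -344.4 r 57.8 zmax 68.5 topc [ 279.7 -343.5] 12 tbl -2.8 | 
dish [790. -64.] top circ 787.9 -63.6 r 49.5 zmax 31.3 topc [791.9 -64.4] 147 tbl -2.8 | scene circ 788.6 -63.2 r 49.6 zmax 31.6 topc [788.6 -65.2] 265 tbl -2.2 | 
tumb [753. 246.] top circ 740.4 244.1 r 36.4 zmax 205.1 topc [742.3 266. ] 10 tbl -2.7 | scene circ 741.2 244.1 r 36.1 zmax 204.9 topc [745.  266.1] 15 tbl -1.9 | 
punch [ 380. -111.] top circ 376.7 -109.5 r 49.2 zmax 57.9 topc [ 353.8 -142.2] 46 tbl -2.0 | scene circ 379.1 -109.4 r 50.0 zmax 55.8 topc [ 357.9 -140.2] 68 tbl -2.7 | 
sharp [395.  84.] top circ 396.0 85.0 r 15.2 zmax 18.3 topc [394.8  85. ] 43 tbl -3.3 | scene circ 398.1 85.7 r 14.8 zmax 19.4 topc [398.1  82.8] 39 tbl -2.9 |
```

View pics/crop1.png

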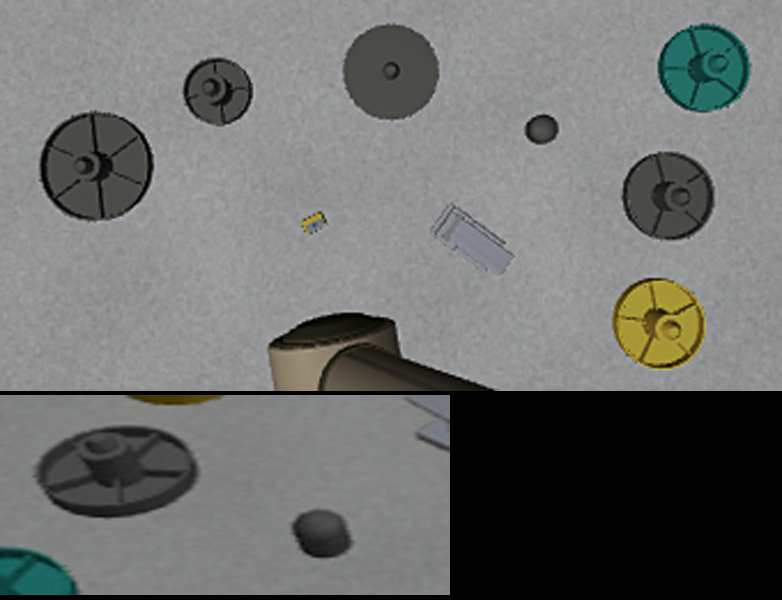

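The crop confirms it: the grey trays and the knob (crop 541,129) are all upright. The middle tray is the grey one at crop (668,196), between the turquoise and yellow ones. Positions from both views: base (586.5,-9), large (464.3,356.7), mid (434.8,-358), small (559.5,208.5), knob (516,-198).

```bash
cat > go.py <<'E'
import sys
from h import *
from scipy.spatial.transform import Rotation as Ro
s=bot.observe(); p=np.array(s['ee_pos']); R=Ro.from_quat(s['ee_rot'])
print('t',s['t'],'p',p.round(1),'q',np.round(s['ee_rot'],4),'axes x,y,z:',R.as_matrix().T.round(3).tolist(),'j',np.round(s['joint_pos'],2),'F',np.round(s['wrist_force'],1),'gap',s['finger_gap'])
for a in sys.argv[1:]:
    t=np.array(eval(a),float); print(a,'shift units',(R.inv().apply(t-p)/50).round(3))
# turn to make exactly vertical with yaw kept
M=R.as_matrix(); z=M[:,2]; ax=np.cross(z,[0,0,-1]); print('level turn units(tool)',(R.inv().apply(ax)*180/np.pi/10).round(3))
E
python3 go.py 464.3,356.7,330 464.3,356.7,195
```

```text
t 0.1 p [ 213.6 -506.8  404.2] q [ 9.802e-01  1.981e-01  0.000e+00 -7.000e-04] axes x,y,z: [[0.922, 0.388, 0.0], [0.388, -0.922, -0.001], [-0.0, 0.001, -1.0]] j [-1.39  0.38  1.3   0.    1.46 -0.22] F [ 1.  -0.1  0.4] gap 85.78797310248288
464.3,356.7,330 shift units [ 11.327 -13.966   1.505]
464.3,356.7,195 shift units [ 11.326 -13.962   4.205]
level turn units(tool) [-0.007 -0.002 -0.   ]
```

>>> jog_arm(rows=[[1.0,-0.7,0.1,0,0,0,1],[2.0,-1.4,0.2,0,0,0,1],[3.0,-2.1,0.3,0,0,0,1],[4.0,-2.8,0.4,0,0,0,1],[5.0,-3.4,0.5,0,0,0,1],[6.0,-4.1,0.5,0,0,0,1],[7.0,-4.8,0.5,0,0,0,1],[8.0,-5.4,0.5,0,0,0,1]], force=40)

```text
t: 1.1
ee_pos: [478.0, -100.7, 379.7]
ee_rot: [0.98, 0.198, -0.0, -0.0]
wrist_force: [0.7, -0.3, -0.3]
finger_gap: 85.3
grip_force: 0.0
```

>>> jog_arm(rows=[[0.5,-1.1,0.1,0,0,0,1],[1.0,-2.2,0.2,0,0,0,1],[1.4,-3.3,0.3,0,0,0,1],[1.9,-4.4,0.4,0,0,0,1],[2.4,-5.5,0.5,0,0,0,1],[2.9,-6.6,0.7,0,0,0,1],[3.2,-7.7,0.9,0,0,0,1],[3.3,-8.5,1.0,0,0,0,1]])

```text
t: 2.1
ee_pos: [463.7, 355.3, 328.6]
ee_rot: [0.98, 0.199, -0.001, 0.0]
wrist_force: [0.7, -0.0, -0.7]
finger_gap: 85.4
grip_force: 0.0
```

```bash
python3 - <<'E'
from h import *
im,d,K,T=grab("wrist","w1.png"); print(K,T[:3,:3].round(2))
E
python3 go.py 464.3,356.7,330 464.3,356.7,195
```

```text
[[297.31863964   0.         255.17213432]
 [  0.         297.31863964 189.41695861]
 [  0.           0.           1.        ]] [[ 0.39 -0.92 -0.  ]
 [-0.88 -0.37  0.29]
 [-0.26 -0.11 -0.96]]
t 2.15 p [462.1 358.2 328.1] q [ 9.798e-01  2.000e-01 -1.200e-03 -7.000e-04] axes x,y,z: [[0.92, 0.392, -0.002], [0.392, -0.92, -0.002], [-0.003, 0.001, -1.0]] j [0.46 0.5  1.32 0.   1.32 1.62] F [-3.9  1.1 -1.4] gap 85.41198485034054
464.3,356.7,330 shift units [ 0.029  0.045 -0.038]
464.3,356.7,195 shift units [0.034 0.05  2.662]
level turn units(tool) [-0.01   0.012 -0.   ]
```

View pics/w1.png

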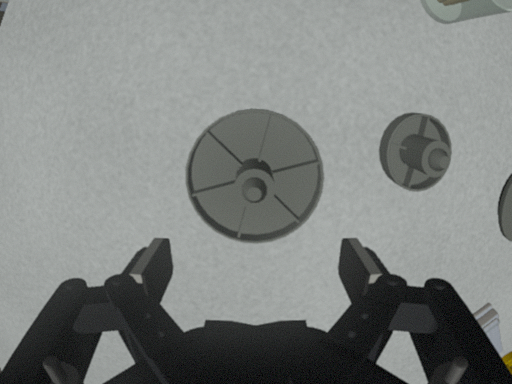

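The wrist view shows the large tray's pin at (255,188), between the two fingers, so I descend.

>>> jog_arm(rows=[[0.02,0.02,0.7,0,0,0,1],[0.02,0.02,1.5,0,0,0,1],[0.02,0.02,2.2,0,0,0,1],[0.02,0.02,2.65,0,0,0,1],[0.02,0.02,2.65,0,0,0,1],[0.02,0.02,2.65,0,0,0,0.3],[0.02,0.02,2.65,0,0,0,0.1],[0.02,0.02,2.65,0,0,0,0]], force=40)

```text
t: 3.15
ee_pos: [465.7, 352.8, 198.4]
ee_rot: [0.98, 0.198, 0.001, -0.001]
wrist_force: [-2.2, 0.3, 8.2]
finger_gap: 34.8
grip_force: 39.1
```

>>> jog_arm(rows=[[0,0,0,0,0,0,0],[0,0,0,0,0,0,0],[0,0,0,0,0,0,0],[0,0,0,0,0,0,0]])

```text
t: 3.65
ee_pos: [465.7, 352.8, 198.5]
ee_rot: [0.98, 0.198, 0.001, -0.001]
wrist_force: [-1.8, 1.2, 6.2]
finger_gap: 34.8
grip_force: 39.6
```

```bash
python3 go.py 464.3,356.7,325 586.5,-9,325
```

```text
t 3.65 p [465.7 352.8 198.5] q [ 9.802e-01  1.981e-01  1.000e-03 -5.000e-04] axes x,y,z: [[0.922, 0.388, 0.002], [0.388, -0.922, -0.001], [0.002, 0.001, -1.0]] j [0.45 0.66 1.47 0.   1.01 1.62] F [-1.8  1.2  6.2] gap 34.77008985305183
464.3,356.7,325 shift units [ 0.01  -0.085 -2.53 ]
586.5,-9,325 shift units [-0.578  7.604 -2.536]
level turn units(tool) [-0.003 -0.012 -0.   ]
```

>>> jog_arm(rows=[[0,0,-0.5,0,0,0,0],[0,0,-1.2,0,0,0,0],[0,0,-2.0,0,0,0,0],[0,0,-2.5,0,0,0,0],[0,0,-2.5,0,0,0,0]])

```text
t: 4.28
ee_pos: [465.6, 352.5, 323.8]
ee_rot: [0.98, 0.198, 0.002, -0.0]
wrist_force: [0.9, -0.3, -3.5]
finger_gap: 34.9
grip_force: 40.5
```

```bash
python3 - <<'E'
from h import *
im,d,K,T=grab("wrist","w2.png"); grab("scene"); grab("top")
E
python3 go.py 586.5,-9,325
```

```text
t 4.425 p [465.4 352.4 320.7] q [ 9.802e-01  1.981e-01 -1.300e-03  4.000e-04] axes x,y,z: [[0.922, 0.388, -0.003], [0.388, -0.922, 0.0], [-0.002, -0.001, -1.0]] j [ 0.45  0.51  1.33 -0.    1.3   1.62] F [ 0.1 -1.  -2.1] gap 34.81993469622309
586.5,-9,325 shift units [-0.576  7.6   -0.082]
level turn units(tool) [0.001 0.015 0.   ]
```

View pics/w2.png

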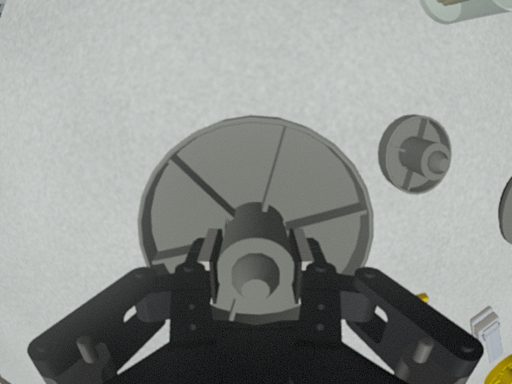

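The large tray is held, with its pin at (256,272) between the fingers. I carry it over the base.

>>> jog_arm(rows=[[-0.05,0.6,0,0,0,0,0],[-0.1,1.6,0,0,0,0,0],[-0.2,2.6,0,0,0,0,0],[-0.3,3.7,0,0,0,0,0],[-0.4,4.8,0,0,0,0,0],[-0.5,5.8,0,0,0,0,0],[-0.55,6.8,0,0,0,0,0],[-0.58,7.6,0,0,0,0,0]])

```text
t: 5.42
ee_pos: [586.9, -11.0, 320.6]
ee_rot: [0.98, 0.198, -0.001, -0.001]
wrist_force: [0.1, 0.5, -2.5]
finger_gap: 34.8
grip_force: 40.6
```

>>> jog_arm(rows=[[0,0,0,0,0,0,0],[0,0,0,0,0,0,0],[0,0,0,0,0,0,0]])

```text
t: 5.8
ee_pos: [586.2, -7.8, 321.9]
ee_rot: [0.98, 0.199, -0.0, -0.0]
wrist_force: [0.2, -0.5, -1.8]
finger_gap: 35.0
grip_force: 40.7
```

```bash
cat > held.py <<'E'
# held tray: circle of its rim / pin top from the wrist depth, and tilt
from h import *
import sys
def fw(im,d,K,T):
    v,u=np.indices(d.shape); x,y=(u-K[0,2])/K[0,0],(v-K[1,2])/K[1,1]; r=np.hypot(x,y)+1e-9
    s=np.tan(r)/r; p=np.stack([x*s*d,y*s*d,d],-1); return (p-T[:3,3])@T[:3,:3]
def scan(R,zlo,zhi,n="wrist"):
    s=bot.observe(); c=np.array(s['ee_pos']); im,d,K,T=grab(n); P=fw(im,d,K,T) if n=="wrist" else world(d,K,T)
    m=(d>0)&(np.hypot(P[...,0]-c[0],P[...,1]-c[1])<R)&(P[...,2]>zlo)&(P[...,2]<zhi); return P[m],c
if __name__=='__main__':
    p,c=scan(90,90,152); print(len(p))
    z=p[:,2]; print(np.histogram(z,bins=12))
    h=p[np.hypot(*(p[:,:2]-c[:2]).T)>45]
    f=h[h[:,2]<np.percentile(h[:,2],60)]; A=np.c_[f[:,:2]-c[:2],np.ones(len(f))]; w=np.linalg.lstsq(A,f[:,2],rcond=None)[0]; print('floor plane slopes deg',np.degrees(w[:2]).round(2),w[2].round(1))
    print('enclosing',cv2.minEnclosingCircle(p[:,:2].astype(np.float32)),'tcp',c)
E
python3 go.py 586.5,-9,325 586.5,-9,245; python3 held.py
python3 - <<'E'
from h import *
im,_,_,_=grab('scene'); cv2.imwrite('pics/s2.png',cv2.resize(im[120:300,130:370],(800,600))[...,::-1])
E
```

```text
t 5.8 p [586.2  -7.8 321.9] q [ 9.800e-01  1.988e-01 -4.000e-04 -3.000e-04] axes x,y,z: [[0.921, 0.39, -0.001], [0.39, -0.921, -0.001], [-0.001, 0.0, -1.0]] j [-0.22  0.51  1.33  0.    1.3   0.96] F [ 0.2 -0.5 -1.8] gap 34.99639157414311
586.5,-9,325 shift units [-0.003  0.024 -0.063]
586.5,-9,245 shift units [-0.002  0.025  1.537]
level turn units(tool) [-0.004  0.004  0.   ]
26937
(array([   34, 13343,  5278,   847,   852,   901,   897,  1765,  1504,
        1304,   101,   111]), array([123.94366069, 126.28052103, 128.61738138, 130.95424173,
       133.29110207, 135.62796242, 137.96482277, 140.30168312,
       142.63854346, 144.97540381, 147.31226416, 149.6491245 ,
       151.98598485]))
floor plane slopes deg [-0.18 -0.08] 128.2
enclosing ((585.287841796875, -8.930258750915527), 68.22052001953125) tcp [586.17336508  -7.84044816 321.86450692]
```

View pics/s2.png

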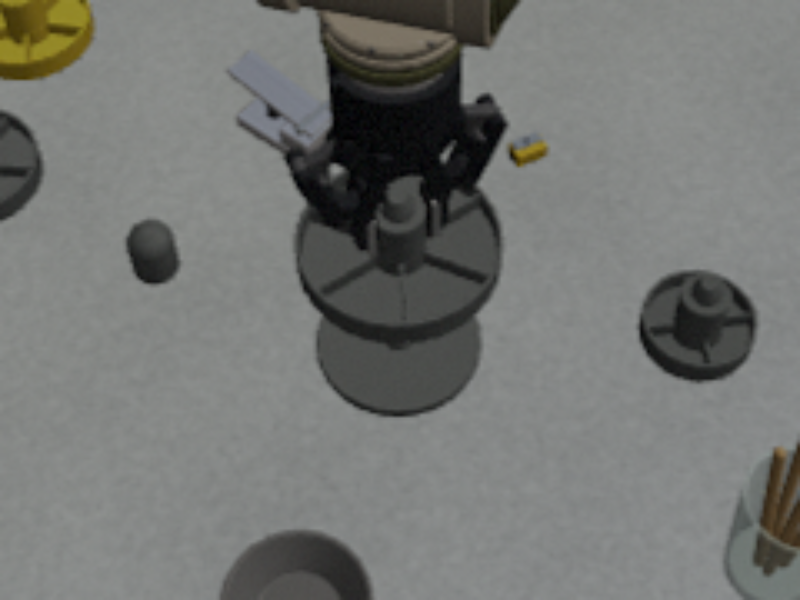

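The held tray is level and centred over the base (scene crop 398,260), so I lower it.

>>> jog_arm(rows=[[0,0.01,0.6,0,0,0,0],[0,0.01,1.2,0,0,0,0],[0,0.01,1.5,0,0,0,0],[0,0.01,1.7,0,0,0,0],[0,0.01,1.8,0,0,0,0],[0,0.01,1.9,0,0,0,0],[0,0.01,1.96,0,0,0,0],[0,0.01,1.96,0,0,0,0]])

```text
t: 6.9
ee_pos: [586.7, -9.4, 224.3]
ee_rot: [0.98, 0.198, 0.0, 0.0]
wrist_force: [0.3, 0.1, -2.7]
finger_gap: 34.5
grip_force: 40.8
```

>>> jog_arm(rows=[[0,0,0.02,0,0,0,0],[0,0,0.04,0,0,0,0],[0,0,0.06,0,0,0,0],[0,0,0.06,0,0,0,0]])

```text
t: 7.4
ee_pos: [586.7, -9.4, 221.2]
ee_rot: [0.98, 0.198, -0.0, -0.0]
wrist_force: [0.6, 0.1, -2.3]
finger_gap: 35.0
grip_force: 40.8
```

>>> jog_arm(rows=[[0,0,0.02,0,0,0,0],[0,0,0.04,0,0,0,0],[0,0,0.04,0,0,0,0]])

```text
t: 7.78
ee_pos: [586.6, -9.4, 220.5]
ee_rot: [0.98, 0.198, 0.0, 0.0]
wrist_force: [-3.9, -0.5, 8.6]
finger_gap: 35.2
grip_force: 41.9
```

Contact came at the expected height, so I release and rise.

>>> jog_arm(rows=[[0,0,0,0,0,0,0.7],[0,0,0,0,0,0,1],[0,0,0,0,0,0,1],[0,0,-0.4,0,0,0,1],[0,0,-1.2,0,0,0,1],[0,0,-2.0,0,0,0,1],[0,0,-2.4,0,0,0,1],[0,0,-2.4,0,0,0,1]])

```text
t: 8.78
ee_pos: [586.7, -9.4, 340.3]
ee_rot: [0.98, 0.198, 0.001, 0.001]
wrist_force: [0.3, 0.0, 0.2]
finger_gap: 85.2
grip_force: 0.0
```

```bash
python3 - <<'E'
from h import *
from held import *
p,c=scan(90,15,100); print('rim',cv2.minEnclosingCircle(p[:,:2].astype(np.float32)),'zmax',p[:,2].max())
h=p[np.hypot(*(p[:,:2]-c[:2]).T)<50]; f=h[(h[:,2]<34)]; A=np.c_[f[:,:2]-c[:2],np.ones(len(f))]; w=np.linalg.lstsq(A,f[:,2],rcond=None)[0]; print('floor slope deg',np.degrees(w[:2]).round(2),w[2].round(1),len(f))
E
python3 go.py 434.8,-358,340 434.8,-358,198
```

```text
rim ((586.3546142578125, -10.526018142700195), 68.14376068115234) zmax 89.86716170898474
floor slope deg [-0.13 -0.01] 27.1 5416
t 8.825 p [586.6  -9.4 339. ] q [9.802e-01 1.981e-01 1.000e-04 0.000e+00] axes x,y,z: [[0.922, 0.388, 0.0], [0.388, -0.922, 0.0], [0.0, -0.0, -1.0]] j [-0.22  0.5   1.3   0.    1.34  0.95] F [-0.3 -0.3 -0.2] gap 85.71758135360912
434.8,-358,340 shift units [-5.505  5.247 -0.021]
434.8,-358,198 shift units [-5.505  5.246  2.819]
level turn units(tool) [ 0.001 -0.001 -0.   ]
```

The large tray is home and level (floor slope 0.1°, pin top 90). Next is the middle tray.

>>> jog_arm(rows=[[-0.5,0.5,0,0,0,0,1],[-1.3,1.2,0,0,0,0,1],[-2.1,2.0,0,0,0,0,1],[-2.9,2.8,0,0,0,0,1],[-3.7,3.5,0,0,0,0,1],[-4.5,4.3,0,0,0,0,1],[-5.1,4.9,0,0,0,0,1],[-5.5,5.25,0,0,0,0,1]])

```text
t: 9.82
ee_pos: [434.1, -359.9, 337.4]
ee_rot: [0.98, 0.197, -0.001, -0.001]
wrist_force: [0.0, 0.2, -0.2]
finger_gap: 85.6
grip_force: 0.0
```

>>> jog_arm(rows=[[0,0,0,0,0,0,1],[0,0,0,0,0,0,1],[0,0,0,0,0,0,1]])

```text
t: 10.2
ee_pos: [435.7, -357.2, 338.9]
ee_rot: [0.98, 0.199, -0.0, -0.0]
wrist_force: [-0.4, 0.5, -0.9]
finger_gap: 85.3
grip_force: 0.0
```

```bash
python3 - <<'E'
from h import *
from held import *
p,c=scan(75,8,100); print('rim',cv2.minEnclosingCircle(p[:,:2].astype(np.float32)),'zmax',p[:,2].max(),p[p[:,2]>60].mean(0))
cv2.imwrite('pics/w3.png',load('wrist')[0][...,::-1])
E
python3 go.py 434.8,-358,198
```

```text
rim ((433.49786376953125, -360.9439392089844), 55.17548370361328) zmax 67.55412038093328 [ 435.04988184 -360.63955813   64.08445395]
t 10.25 p [ 435.7 -357.2  339.1] q [ 9.801e-01  1.987e-01 -0.000e+00 -2.000e-04] axes x,y,z: [[0.921, 0.389, -0.0], [0.389, -0.921, -0.0], [-0.0, 0.0, -1.0]] j [-0.9   0.46  1.37  0.    1.32  0.27] F [ 0.1  0.5 -0.6] gap 85.32368619688728
434.8,-358,198 shift units [-0.022  0.009  2.822]
level turn units(tool) [-0.002  0.    -0.   ]
```

View pics/w3.png

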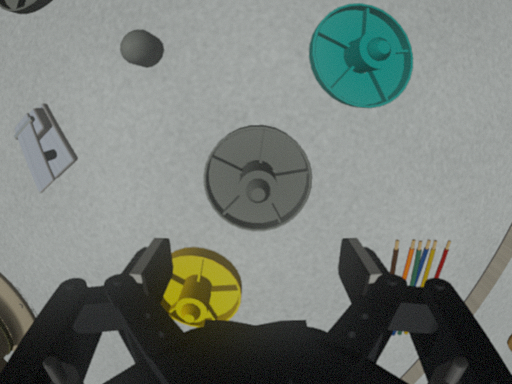

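The wrist view shows the grey middle tray with its pin at (258,188), between the open fingers; yellow (195,290) and turquoise (360,55) are clear of them.

>>> jog_arm(rows=[[-0.02,0.02,0.7,0,0,0,1],[-0.02,0.02,1.6,0,0,0,1],[-0.02,0.02,2.3,0,0,0,1],[-0.02,0.02,2.8,0,0,0,1],[-0.02,0.02,2.8,0,0,0,1],[-0.02,0.02,2.8,0,0,0,0.3],[-0.02,0.02,2.8,0,0,0,0.1],[-0.02,0.02,2.8,0,0,0,0]])

```text
t: 11.25
ee_pos: [434.8, -359.5, 200.3]
ee_rot: [0.98, 0.198, 0.0, 0.001]
wrist_force: [-1.2, 1.6, 8.1]
finger_gap: 34.7
grip_force: 39.3
```

>>> jog_arm(rows=[[0,0,0,0,0,0,0],[0,0,0,0,0,0,0],[0,0,0,0,0,0,0]])

```text
t: 11.62
ee_pos: [434.8, -359.5, 200.3]
ee_rot: [0.98, 0.198, 0.0, 0.001]
wrist_force: [-0.4, 0.6, 4.6]
finger_gap: 34.4
grip_force: 39.6
```

>>> jog_arm(rows=[[0,0,-0.5,0,0,0,0],[0,0,-1.2,0,0,0,0],[0,0,-2.0,0,0,0,0],[0,0,-2.8,0,0,0,0],[0,0,-3.2,0,0,0,0],[0,0,-3.2,0,0,0,0],[0,0,-3.2,0,0,0,0]])

```text
t: 12.5
ee_pos: [434.5, -359.2, 358.2]
ee_rot: [0.98, 0.198, -0.0, -0.001]
wrist_force: [0.6, 0.2, -0.7]
finger_gap: 34.7
grip_force: 40.1
```

```bash
python3 go.py 586.5,-9,360
```

```text
t 12.5 p [ 434.5 -359.2  358.2] q [ 9.802e-01  1.981e-01 -4.000e-04 -8.000e-04] axes x,y,z: [[0.922, 0.388, -0.0], [0.388, -0.922, -0.002], [-0.001, 0.001, -1.0]] j [-0.9   0.44  1.34 -0.    1.36  0.27] F [ 0.6  0.2 -0.7] gap 34.747960829571106
586.5,-9,360 shift units [ 5.521 -5.275 -0.03 ]
level turn units(tool) [-0.01   0.003 -0.   ]
```

>>> jog_arm(rows=[[0.5,-0.5,0,0,0,0,0],[1.3,-1.2,0,0,0,0,0],[2.1,-2.0,0,0,0,0,0],[2.9,-2.8,0,0,0,0,0],[3.7,-3.5,0,0,0,0,0],[4.5,-4.3,0,0,0,0,0],[5.1,-4.9,0,0,0,0,0],[5.52,-5.27,0,0,0,0,0]])

```text
t: 13.5
ee_pos: [587.1, -7.4, 357.7]
ee_rot: [0.98, 0.199, -0.001, -0.001]
wrist_force: [-0.3, 0.0, -1.1]
finger_gap: 35.0
grip_force: 40.2
```

>>> jog_arm(rows=[[0,0,0,0,0,0,0],[0,0,0,0,0,0,0],[0,0,0,0,0,0,0],[0,0,0,0,0,0,0]])

```text
t: 14.0
ee_pos: [586.5, -10.1, 359.2]
ee_rot: [0.98, 0.198, -0.0, 0.0]
wrist_force: [0.0, -0.3, -0.6]
finger_gap: 35.0
grip_force: 40.2
```

```bash
python3 go.py 586.5,-9.3,274.3; python3 - <<'E'
from held import *
p,c=scan(62,145,225); print('rim',cv2.minEnclosingCircle(p[:,:2].astype(np.float32)),np.histogram(p[:,2]))
h=p[p[:,2]<166]; A=np.c_[h[:,:2]-c[:2],np.ones(len(h))]; w=np.linalg.lstsq(A,h[:,2],rcond=None)[0]; print('slope',np.degrees(w[:2]).round(2),w[2].round(1))
E
```

```text
t 14.0 p [586.5 -10.1 359.2] q [ 9.803e-01  1.975e-01 -1.000e-04  0.000e+00] axes x,y,z: [[0.922, 0.387, -0.0], [0.387, -0.922, -0.0], [-0.0, -0.0, -1.0]] j [-0.22  0.48  1.27 -0.    1.39  0.95] F [ 0.  -0.3 -0.6] gap 35.01260049050271
586.5,-9.3,274.3 shift units [ 0.006 -0.016  1.698]
level turn units(tool) [-0.     0.001  0.   ]
rim ((584.8364868164062, -10.899005889892578), 55.686119079589844) (array([9697, 1727, 2491, 2772,  360,  611,  736, 2855, 1135, 1829]), array([158.8865011 , 165.49785007, 172.10919903, 178.720548  ,
       185.33189697, 191.94324594, 198.55459491, 205.16594388,
       211.77729285, 218.38864182, 224.99999079]))
slope [-0.3  -0.03] 163.9
```

>>> jog_arm(rows=[[0.01,-0.01,0.5,0,0,0,0],[0.01,-0.01,1.0,0,0,0,0],[0.01,-0.01,1.25,0,0,0,0],[0.01,-0.01,1.4,0,0,0,0],[0.01,-0.01,1.5,0,0,0,0],[0.01,-0.01,1.6,0,0,0,0],[0.01,-0.01,1.64,0,0,0,0],[0.01,-0.01,1.64,0,0,0,0]])

```text
t: 15.05
ee_pos: [587.0, -8.8, 277.3]
ee_rot: [0.98, 0.198, 0.0, 0.0]
wrist_force: [0.5, 0.1, -0.8]
finger_gap: 34.9
grip_force: 40.2
```

>>> jog_arm(rows=[[0,0,0.02,0,0,0,0],[0,0,0.04,0,0,0,0],[0,0,0.06,0,0,0,0],[0,0,0.06,0,0,0,0]])

```text
t: 15.55
ee_pos: [587.0, -8.7, 274.4]
ee_rot: [0.98, 0.198, 0.0, 0.0]
wrist_force: [-0.5, -0.3, 1.1]
finger_gap: 34.7
grip_force: 40.3
```

>>> jog_arm(rows=[[0,0,0.02,0,0,0,0],[0,0,0.03,0,0,0,0],[0,0,0.03,0,0,0,0]])

```text
t: 15.92
ee_pos: [586.9, -8.7, 274.3]
ee_rot: [0.98, 0.198, 0.001, 0.0]
wrist_force: [-4.1, -0.5, 11.2]
finger_gap: 34.6
grip_force: 41.4
```

>>> jog_arm(rows=[[0,0,0,0,0,0,0.7],[0,0,0,0,0,0,1],[0,0,0,0,0,0,1],[0,0,-0.4,0,0,0,1],[0,0,-1.0,0,0,0,1],[0,0,-1.6,0,0,0,1],[0,0,-2.0,0,0,0,1],[0,0,-2.0,0,0,0,1]])

```text
t: 16.92
ee_pos: [587.0, -8.7, 373.8]
ee_rot: [0.98, 0.198, 0.001, 0.001]
wrist_force: [-1.2, 0.2, -0.2]
finger_gap: 85.5
grip_force: 0.0
```

```bash
python3 - <<'E'
from held import *
p,c=scan(62,70,160); print('rim',cv2.minEnclosingCircle(p[:,:2].astype(np.float32)),'zmax',p[:,2].max())
h=p[(p[:,2]<84)&(p[:,2]>74)&(np.hypot(*(p[:,:2]-c[:2]).T)<48)]; A=np.c_[h[:,:2]-c[:2],np.ones(len(h))]; w=np.linalg.lstsq(A,h[:,2],rcond=None)[0]; print('slope',np.degrees(w[:2]).round(2),w[2].round(1),len(h))
E
python3 go.py 559.5,208.5,372
```

```text
rim ((585.9996337890625, -9.845069885253906), 55.1463737487793) zmax 142.00385396714682
slope [-0.16 -0.07] 79.0 5447
t 16.975 p [586.9  -8.7 372.4] q [9.802e-01 1.981e-01 1.000e-04 1.000e-04] axes x,y,z: [[0.922, 0.388, 0.0], [0.388, -0.922, 0.0], [0.0, -0.0, -1.0]] j [-0.22  0.47  1.25 -0.    1.43  0.96] F [ 0.1 -1.3 -2.1] gap 85.45338083730836
559.5,208.5,372 shift units [ 1.182 -4.217  0.009]
level turn units(tool) [ 0.001 -0.001 -0.   ]
```

The middle tray is home and level: its pin top is 52 mm above the large tray's. Next is the small tray.

>>> jog_arm(rows=[[0.15,-0.6,0,0,0,0,1],[0.45,-1.6,0,0,0,0,1],[0.7,-2.6,0,0,0,0,1],[1.0,-3.5,0,0,0,0,1],[1.18,-4.22,0,0,0,0,1],[1.18,-4.22,0,0,0,0,1],[1.18,-4.22,0,0,0,0,1],[1.18,-4.22,0,0,0,0,1]])

```text
t: 17.98
ee_pos: [559.7, 207.5, 372.3]
ee_rot: [0.98, 0.197, -0.0, 0.0]
wrist_force: [0.4, -0.1, 0.2]
finger_gap: 85.2
grip_force: 0.0
```

```bash
python3 - <<'E'
from held import *
p,c=scan(60,8,100); print('rim',cv2.minEnclosingCircle(p[:,:2].astype(np.float32)),'zmax',p[:,2].max(),p[p[:,2]>60].mean(0))
E
python3 go.py 559.5,208.5,199
```

```text
rim ((559.5281982421875, 206.4894256591797), 42.15071105957031) zmax 67.63879148642589 [560.45324054 206.77960173  64.25896534]
t 18.025 p [559.7 207.5 372.5] q [ 9.803e-01  1.973e-01 -2.000e-04  0.000e+00] axes x,y,z: [[0.922, 0.387, -0.0], [0.387, -0.922, -0.0], [-0.0, -0.0, -1.0]] j [ 0.16  0.49  1.22 -0.    1.44  1.33] F [-0.9  0.  -1.3] gap 85.69760601762036
559.5,208.5,199 shift units [ 0.005 -0.019  3.469]
level turn units(tool) [-0.     0.003 -0.   ]
```

>>> jog_arm(rows=[[0,0,0.8,0,0,0,1],[0,0,1.9,0,0,0,1],[0,0,2.9,0,0,0,1],[0,0,3.45,0,0,0,1],[0,0,3.45,0,0,0,1],[0,0,3.45,0,0,0,0.3],[0,0,3.45,0,0,0,0.1],[0,0,3.45,0,0,0,0]])

```text
t: 19.02
ee_pos: [559.6, 208.6, 201.6]
ee_rot: [0.98, 0.198, 0.001, 0.0]
wrist_force: [-1.6, -0.7, 6.7]
finger_gap: 34.9
grip_force: 39.2
```

>>> jog_arm(rows=[[0,0,0,0,0,0,0],[0,0,0,0,0,0,0],[0,0,0,0,0,0,0]])

```text
t: 19.4
ee_pos: [559.6, 208.6, 201.6]
ee_rot: [0.98, 0.198, 0.001, 0.0]
wrist_force: [-0.6, -0.4, 5.9]
finger_gap: 34.9
grip_force: 39.6
```

>>> jog_arm(rows=[[0,0,-0.5,0,0,0,0],[0,0,-1.3,0,0,0,0],[0,0,-2.3,0,0,0,0],[0,0,-3.3,0,0,0,0],[0,0,-4.0,0,0,0,0],[0,0,-4.2,0,0,0,0],[0,0,-4.2,0,0,0,0],[0,0,-4.2,0,0,0,0]])

```text
t: 20.4
ee_pos: [559.4, 208.6, 408.4]
ee_rot: [0.98, 0.198, -0.002, -0.0]
wrist_force: [-0.4, 0.5, 0.0]
finger_gap: 35.1
grip_force: 40.1
```

```bash
python3 go.py 586.7,-8.9,410
```

```text
t 20.4 p [559.4 208.6 408.4] q [ 9.802e-01  1.980e-01 -1.600e-03 -1.000e-04] axes x,y,z: [[0.922, 0.388, -0.003], [0.388, -0.922, -0.001], [-0.003, -0.001, -1.0]] j [0.16 0.46 1.15 0.   1.53 1.33] F [-0.4  0.5  0. ] gap 35.07854237667483
586.7,-8.9,410 shift units [-1.186  4.22  -0.032]
level turn units(tool) [-0.004  0.018  0.   ]
```

>>> jog_arm(rows=[[-0.15,0.6,0,0,0,0,0],[-0.45,1.6,0,0,0,0,0],[-0.7,2.6,0,0,0,0,0],[-1.0,3.5,0,0,0,0,0],[-1.19,4.22,0,0,0,0,0],[-1.19,4.22,0,0,0,0,0],[-1.19,4.22,0,0,0,0,0],[-1.19,4.22,0,0,0,0,0]])

```text
t: 21.4
ee_pos: [586.4, -7.9, 409.9]
ee_rot: [0.98, 0.199, -0.0, -0.0]
wrist_force: [0.1, 1.0, -1.0]
finger_gap: 34.4
grip_force: 40.2
```

```bash
python3 - <<'E'
from held import *
p,c=scan(48,195,275); print('rim',cv2.minEnclosingCircle(p[:,:2].astype(np.float32)),c)
h=p[(p[:,2]<215)]; A=np.c_[h[:,:2]-c[:2],np.ones(len(h))]; w=np.linalg.lstsq(A,h[:,2],rcond=None)[0]; print('slope',np.degrees(w[:2]).round(2),w[2].round(1),len(h))
E
python3 go.py 586.7,-8.9,327.6
```

```text
rim ((585.39794921875, -8.941171646118164), 42.31317138671875) [586.41371348  -7.91971943 409.89826273]
slope [-0.66 -0.16] 213.3 4422
t 21.45 p [586.4  -7.9 410. ] q [ 9.800e-01  1.988e-01 -2.000e-04 -1.000e-04] axes x,y,z: [[0.921, 0.39, -0.0], [0.39, -0.921, -0.0], [-0.0, 0.0, -1.0]] j [-0.22  0.44  1.18  0.    1.52  0.96] F [ 0.3  0.6 -0.9] gap 34.92276172668573
586.7,-8.9,327.6 shift units [-0.002  0.021  1.648]
level turn units(tool) [-0.002  0.002  0.   ]
```

>>> jog_arm(rows=[[0,0.01,0.5,0,0,0,0],[0,0.01,0.9,0,0,0,0],[0,0.01,1.2,0,0,0,0],[0,0.01,1.35,0,0,0,0],[0,0.01,1.45,0,0,0,0],[0,0.01,1.55,0,0,0,0],[0,0.01,1.6,0,0,0,0],[0,0.01,1.6,0,0,0,0]])

```text
t: 22.45
ee_pos: [586.7, -9.4, 330.3]
ee_rot: [0.98, 0.198, 0.0, 0.0]
wrist_force: [0.7, 0.3, -0.9]
finger_gap: 34.8
grip_force: 40.2
```

>>> jog_arm(rows=[[0,0,0.02,0,0,0,0],[0,0,0.04,0,0,0,0],[0,0,0.05,0,0,0,0],[0,0,0.05,0,0,0,0]])

```text
t: 22.95
ee_pos: [586.7, -9.4, 327.7]
ee_rot: [0.98, 0.198, -0.0, -0.0]
wrist_force: [0.2, -0.5, -0.5]
finger_gap: 34.8
grip_force: 40.2
```

>>> jog_arm(rows=[[0,0,0.02,0,0,0,0],[0,0,0.03,0,0,0,0],[0,0,0.03,0,0,0,0]])

```text
t: 23.32
ee_pos: [586.7, -9.3, 327.5]
ee_rot: [0.98, 0.198, 0.001, 0.0]
wrist_force: [-2.0, 0.3, 8.0]
finger_gap: 34.8
grip_force: 41.0
```

>>> jog_arm(rows=[[0,0,0,0,0,0,0.7],[0,0,0,0,0,0,1],[0,0,0,0,0,0,1],[0,0,-0.4,0,0,0,1],[0,0,-1.0,0,0,0,1],[0,0,-1.6,0,0,0,1],[0,0,-2.0,0,0,0,1],[0,0,-2.0,0,0,0,1]])

```text
t: 24.32
ee_pos: [586.7, -9.4, 427.3]
ee_rot: [0.98, 0.198, 0.001, 0.001]
wrist_force: [-0.4, -0.3, -0.8]
finger_gap: 85.5
grip_force: 0.0
```

```bash
python3 - <<'E'
from held import *
p,c=scan(48,122,215); print('rim',cv2.minEnclosingCircle(p[:,:2].astype(np.float32)),'zmax',p[:,2].max())
h=p[(p[:,2]<136)&(p[:,2]>126)&(np.hypot(*(p[:,:2]-c[:2]).T)<37)]; A=np.c_[h[:,:2]-c[:2],np.ones(len(h))]; w=np.linalg.lstsq(A,h[:,2],rcond=None)[0]; print('slope',np.degrees(w[:2]).round(2),w[2].round(1),len(h))
E
python3 go.py 516,-198,425
```

```text
rim ((586.1509399414062, -10.642008781433105), 42.47603988647461) zmax 193.54913192616002
slope [-0.23 -0.08] 131.0 2483
t 24.375 p [586.6  -9.4 426. ] q [9.802e-01 1.981e-01 1.000e-04 1.000e-04] axes x,y,z: [[0.922, 0.388, 0.0], [0.388, -0.922, 0.0], [0.0, -0.0, -1.0]] j [-0.22  0.43  1.15  0.    1.56  0.95] F [-0.1  0.3 -1.7] gap 85.72898007454071
516,-198,425 shift units [-2.766  2.927  0.019]
level turn units(tool) [ 0.001 -0.001  0.   ]
```

The small tray is home and level. Last is the knob.

>>> jog_arm(rows=[[-0.5,0.5,0,0,0,0,1],[-1.3,1.3,0,0,0,0,1],[-2.1,2.2,0,0,0,0,1],[-2.77,2.93,0.3,0,0,0,1],[-2.77,2.93,1.2,0,0,0,1],[-2.77,2.93,2.0,0,0,0,1],[-2.77,2.93,2.0,0,0,0,1],[-2.77,2.93,2.0,0,0,0,1]])

```text
t: 25.38
ee_pos: [516.2, -198.3, 327.2]
ee_rot: [0.98, 0.198, 0.0, 0.0]
wrist_force: [0.1, -0.6, -0.2]
finger_gap: 85.2
grip_force: 0.0
```

```bash
python3 - <<'E'
from held import *
p,c=scan(35,8,80); print('knob',cv2.minEnclosingCircle(p[:,:2].astype(np.float32)),'zmax',p[:,2].max())
E
python3 go.py 515.5,-198,179
```

```text
knob ((515.82568359375, -200.93380737304688), 17.914026260375977) zmax 46.14649876656976
t 25.425 p [ 516.3 -198.2  327.7] q [9.802e-01 1.982e-01 9.000e-04 9.000e-04] axes x,y,z: [[0.921, 0.389, 0.001], [0.389, -0.921, 0.002], [0.002, -0.001, -1.0]] j [-0.58  0.45  1.42 -0.    1.27  0.59] F [0.7 0.4 0.1] gap 85.4163965094621
515.5,-198,179 shift units [-0.017 -0.016  2.974]
level turn units(tool) [ 0.012 -0.008  0.   ]
```

>>> jog_arm(rows=[[-0.01,0.01,0.8,0,0,0,1],[-0.01,0.01,1.8,0,0,0,1],[-0.01,0.01,2.6,0,0,0,1],[-0.01,0.01,2.96,0,0,0,1],[-0.01,0.01,2.96,0,0,0,1],[-0.01,0.01,2.96,0,0,0,0.3],[-0.01,0.01,2.96,0,0,0,0.1],[-0.01,0.01,2.96,0,0,0,0]])

```text
t: 26.42
ee_pos: [515.8, -198.9, 179.3]
ee_rot: [0.98, 0.198, 0.001, 0.001]
wrist_force: [-1.9, 1.6, 10.4]
finger_gap: 35.1
grip_force: 38.9
```

>>> jog_arm(rows=[[0,0,0,0,0,0,0],[0,0,0,0,0,0,0],[0,0,0,0,0,0,0]])

```text
t: 26.8
ee_pos: [515.8, -198.9, 179.3]
ee_rot: [0.98, 0.198, 0.001, 0.001]
wrist_force: [-1.1, 0.5, 6.6]
finger_gap: 35.0
grip_force: 39.7
```

>>> jog_arm(rows=[[0,0,-0.5,0,0,0,0],[0,0,-1.3,0,0,0,0],[0,0,-2.3,0,0,0,0],[0,0,-3.3,0,0,0,0],[0,0,-4.3,0,0,0,0],[0,0,-5.0,0,0,0,0],[0,0,-5.0,0,0,0,0],[0,0,-5.0,0,0,0,0]])

```text
t: 27.8
ee_pos: [515.5, -198.7, 427.3]
ee_rot: [0.98, 0.198, -0.001, -0.001]
wrist_force: [-0.7, 0.2, -0.5]
finger_gap: 34.8
grip_force: 40.2
```

```bash
python3 go.py 586.7,-9.4,430; python3 - <<'E'
from held import *
p,c=scan(40,235,310); print('knob',cv2.minEnclosingCircle(p[:,:2].astype(np.float32)),'zmax',p[:,2].max())
cv2.imwrite('pics/w4.png',load('wrist')[0][...,::-1])
E
```

```text
t 27.8 p [ 515.5 -198.7  427.3] q [ 9.802e-01  1.981e-01 -6.000e-04 -6.000e-04] axes x,y,z: [[0.922, 0.388, -0.001], [0.388, -0.922, -0.001], [-0.001, 0.001, -1.0]] j [-0.58  0.37  1.25  0.    1.53  0.59] F [-0.7  0.2 -0.5] gap 34.845166947404024
586.7,-9.4,430 shift units [ 2.783 -2.936 -0.052]
level turn units(tool) [-0.008  0.005 -0.   ]
knob ((515.5416259765625, -198.69760131835938), 39.988250732421875) zmax 309.99975100145787
```

View pics/w4.png

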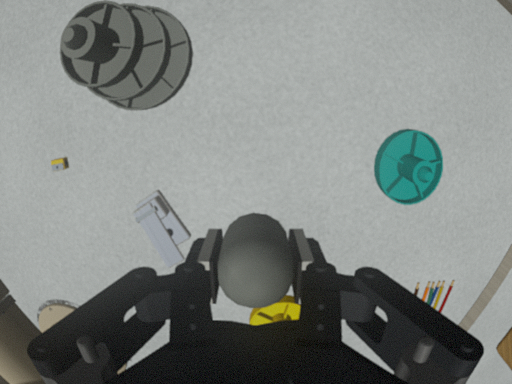

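The knob is held at (257,255) and the stack stands at upper left. I carry the knob over.

>>> jog_arm(rows=[[0.5,-0.5,0,0,0,0,0],[1.3,-1.3,0,0,0,0,0],[2.1,-2.2,0,0,0,0,0],[2.78,-2.94,0,0,0,0,0],[2.78,-2.94,0,0,0,0,0],[2.78,-2.94,0,0,0,0,0],[2.78,-2.94,0,0,0,0,0],[2.78,-2.94,0,0,0,0,0]])

```text
t: 28.85
ee_pos: [586.5, -10.3, 428.1]
ee_rot: [0.98, 0.197, -0.0, -0.0]
wrist_force: [0.1, -0.1, -0.1]
finger_gap: 35.1
grip_force: 40.2
```

```bash
python3 go.py 586.7,-9.4,357.3
```

```text
t 28.85 p [586.5 -10.3 428.1] q [ 9.803e-01  1.974e-01 -1.000e-04 -0.000e+00] axes x,y,z: [[0.922, 0.387, -0.0], [0.387, -0.922, -0.0], [-0.0, 0.0, -1.0]] j [-0.22  0.43  1.15 -0.    1.56  0.95] F [ 0.1 -0.1 -0.1] gap 35.11977309091761
586.7,-9.4,357.3 shift units [ 0.01  -0.016  1.417]
level turn units(tool) [-0.001  0.001 -0.   ]
```

>>> jog_arm(rows=[[0.01,-0.01,0.5,0,0,0,0],[0.01,-0.01,0.9,0,0,0,0],[0.01,-0.01,1.05,0,0,0,0],[0.01,-0.01,1.15,0,0,0,0],[0.01,-0.01,1.25,0,0,0,0],[0.01,-0.01,1.33,0,0,0,0],[0.01,-0.01,1.36,0,0,0,0],[0.01,-0.01,1.36,0,0,0,0]])

```text
t: 29.85
ee_pos: [587.0, -8.7, 360.3]
ee_rot: [0.98, 0.198, 0.0, 0.0]
wrist_force: [0.4, 0.0, -0.5]
finger_gap: 34.6
grip_force: 40.2
```

>>> jog_arm(rows=[[0,0,0.02,0,0,0,0],[0,0,0.04,0,0,0,0],[0,0,0.05,0,0,0,0],[0,0,0.05,0,0,0,0]])

```text
t: 30.35
ee_pos: [587.0, -8.8, 357.7]
ee_rot: [0.98, 0.198, -0.0, -0.0]
wrist_force: [0.3, -0.1, -0.5]
finger_gap: 34.5
grip_force: 40.2
```

>>> jog_arm(rows=[[0,0,0.02,0,0,0,0],[0,0,0.03,0,0,0,0],[0,0,0.03,0,0,0,0]])

```text
t: 30.72
ee_pos: [587.0, -8.7, 357.3]
ee_rot: [0.98, 0.198, 0.001, 0.0]
wrist_force: [-1.1, -0.4, 7.0]
finger_gap: 34.7
grip_force: 40.9
```

>>> jog_arm(rows=[[0,0,0,0,0,0,0.7],[0,0,0,0,0,0,1],[0,0,0,0,0,0,1],[0,0,-0.4,0,0,0,1],[0,0,-1.0,0,0,0,1],[0,0,-1.6,0,0,0,1],[0,0,-2.0,0,0,0,1],[0,0,-2.0,0,0,0,1]])

```text
t: 31.72
ee_pos: [586.9, -8.7, 457.3]
ee_rot: [0.98, 0.198, 0.001, 0.001]
wrist_force: [-0.4, -0.1, -0.5]
finger_gap: 84.9
grip_force: 0.0
```

>>> jog_arm(rows=[[-0.5,0.5,0,0,0,0,1],[-1.3,1.3,0,0,0,0,1],[-2.1,2.2,0,0,0,0,1],[-2.8,2.9,0,0,0,0,1],[-3.5,3.6,0,0,0,0,1],[-4.0,4.0,0,0,0,0,1],[-4.0,4.0,0,0,0,0,1],[-4.0,4.0,0,0,0,0,1]])

```text
t: 32.72
ee_pos: [480.6, -270.2, 455.5]
ee_rot: [0.98, 0.198, -0.0, -0.001]
wrist_force: [0.0, -0.2, 0.0]
finger_gap: 85.4
grip_force: 0.0
```

```bash
python3 - <<'E'
from h import *
import m
grab('top'); im=grab('scene')[0]; m.run()
for n in('top','scene'):
    _,d,K,T=load(n); P=world(d,K,T); a=(np.hypot(P[...,0]-586.5,P[...,1]+9)<80)&(d>0); p=P[a]
    for lo,hi in((18,52),(88,100),(140,152),(200,230)):
        q=p[(p[:,2]>lo)&(p[:,2]<hi)]; print(n,lo,cv2.minEnclosingCircle(q[:,:2].astype(np.float32)) if len(q) else None,q[:,2].max() if len(q) else None)
cv2.imwrite('pics/f.png',cv2.resize(im[60:360,130:420],(580,600))[...,::-1])
E
```

```text
base [584. -10.] top circ 585.7 -8.6 r 67.9 zmax 224.9 topc [586.1  -7.7] 100 tbl -2.5 | scene circ 587.5 -8.1 r 68.0 zmax 224.4 topc [588.6  -8. ] 106 tbl -1.6 | 
large [463. 352.] top none scene none 
small [556. 204.] top none scene none 
knob [ 514. -197.] top none scene none 
mid [ 433. -353.] top none scene none 
turq [ 594. -402.] top circ 595.5 -405.8 r 55.5 zmax 66.2 topc [ 596.5 -402.6] 18 tbl -3.2 | scene circ 597.1 -404.8 r 56.1 zmax 67.6 topc [ 598.8 -404.6] 30 tbl -2.5 | 
yel [ 279. -340.] top none scene circ 277.7 -344.4 r 57.5 zmax 69.4 topc [ 279.4 -344.2] 13 tbl -2.9 | 
dish [790. -64.] top circ 788.2 -63.8 r 49.7 zmax 32.0 topc [793.5 -62.2] 122 tbl -2.9 | scene circ 788.5 -63.4 r 49.8 zmax 30.9 topc [786.9 -65. ] 326 tbl -2.2 | 
tumb [753. 246.] top circ 739.6 244.0 r 35.9 zmax 204.2 topc [742.3 266.1] 10 tbl -2.5 | scene circ 741.1 244.2 r 36.2 zmax 204.5 topc [745.  265.9] 14 tbl -1.9 | 
punch [ 380. -111.] top circ 376.4 -109.4 r 49.5 zmax 58.6 topc [ 354.6 -142.2] 40 tbl -1.3 | scene circ 380.4 -110.7 r 50.4 zmax 57.7 topc [ 357.9 -141.4] 44 tbl -2.8 | 
sharp 
[... 151 characters left out ...]
 | 
top 18 ((585.888671875, -8.440701484680176), 68.09033203125) 47.19920684985896
top 88 ((585.835693359375, -7.510416507720947), 55.07566833496094) 98.94564853619299
top 140 ((585.8931884765625, -8.610441207885742), 41.93455505371094) 150.28990184711546
top 200 ((585.1520385742188, -8.190115928649902), 17.532243728637695) 224.93776569008628
scene 18 ((587.9263305664062, -8.08238697052002), 68.1302490234375) 47.59687367979707
scene 88 ((587.4168701171875, -8.134713172912598), 55.53178405761719) 98.55938045636185
scene 140 ((587.5631713867188, -8.324368476867676), 42.515541076660156) 151.82392724329267
scene 200 ((588.7245483398438, -7.700088024139404), 17.509620666503906) 224.39672757349103
```

View pics/f.png

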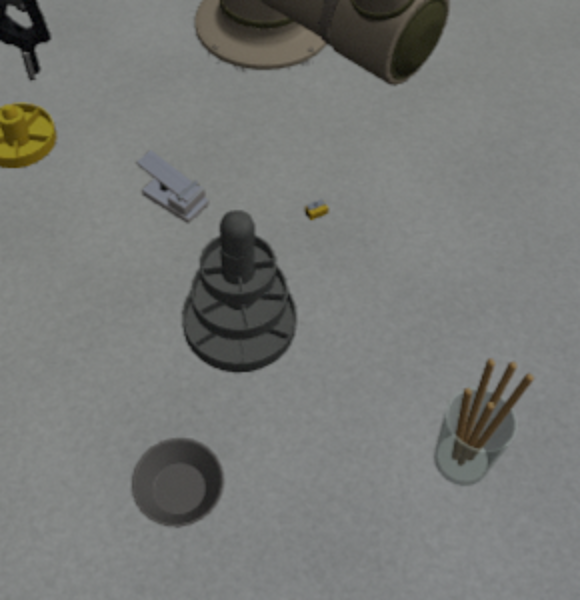

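The caddy stands complete at (240,290) in the crop. The knob top is at 224 mm (223 expected), all parts share one axis, and the bystanders have not moved.

```bash
python3 -c "
from station import workorder
print(workorder.job_done())"
```

```text
the job is handed in; nothing more can be done
None
```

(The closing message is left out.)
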